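Set the optics turntable to the clipped angle

ROBOT

A 7-joint arm with a two-finger parallel gripper is mounted at the origin on a cart in front of the work surface, level with it; the furniture and walls round the work are solid. World frame = base frame: x ahead of the robot, y to its left, z up, the work surface at z = 0. Lengths are in m, angles in rad, forces in N, time in s.
With the tool pointing down it reaches from about 0.4 to 0.875 m from the base axis. Payload 19.3 kg.
Tool frame: the origin (TCP) lies midway between the tips of the shut fingers; the grasp point (between the pads) lies 19 mm behind it; z points along the fingers, y is the line along which they close (so a half turn about z gives the same grasp; the last joint's range is limited). The gripper opens to 85 mm and grips with 20 to 120 N. Pads are 22 mm wide; open, the fingers measure 114 mm over their backs; the gripper's body (76 mm by 85 mm) begins 54 mm behind the grasp point. The pads swing forward as they close: fully open they stand 13 mm farther back than shut.
Start: joints at [-1.313, 0.521, -0.036, 1.599, 0.021, 1.021, -0.113], TCP at [0.201, 0.592, 0.231] pointing down, gripper open.
Joint ranges: [-2.91, 2.91], [-0.3, 2.13], [-1.5, 1.42], [0.17, 2.43], [-1.26, 4.41], [0.16, 1.93], [-2.52, 2.52]. Speed limits (rad/s): [1.89, 1.89, 2.39, 2.39, 3.01, 3.01, 3.01].

INTERFACE

Orientations are given as [roll, pitch, yaw] about the fixed x, y, z axes, in that order (R = Rz(yaw) Ry(pitch) Rx(roll)).
In Python, from workcell import telemetry, grab_frame, calibration, bot, outline_of, landmark_of gives the robot as it stands. The module is installed in compiled form; this text tells all that it offers.
- The arm moves only by the shell command python3 -m inch 'ROWS' [FORCE]. ROWS is JSON, a list of rows, each a list of 7 numbers: the shift along the tool's x, y, z in m, then the turn, a rotation vector about the tool's x, y, z in rad, then the closure, from 0 (fully open) to 1 (shut). A call has 1 to 5 rows; each row shifts and turns the commanded pose from where the row before left it, along the tool's axes as they then stand; what a row does not reach is not made up. A row lasts 1/10 s, in which the tool goes at most 50 mm and 8.59 degrees, less where a joint would pass 70% of its speed; a pose out of reach is approached as far as the arm can. A call is refused whole if a number of a shift passes 0.05 or a number of a turn 0.15, either way. A call with a gripper value outside its range is refused whole. The fingers move at their own pace and stop on an object; FORCE is the grip in N (left out, the last holds). Time passes only in rows, so rows that do not move let the fingers close. It gives the time, the measured TCP pose, the force, the opening and the grip force at its end, in the units of the state.
- telemetry.observe(): the state, without advancing time (a new reading comes with each control period).
- grab_frame(name): name is "scene" or "top"; returns the picture (400x640x3 uint8, red, green, blue); there is no depth.
- calibration(name): a dict with "fovy" (degrees; the focal length in pixels is half the picture's height over the tangent of half this angle, whatever the lens; pixels are square), "cx", "cy" (the principal point, pixels), "dist" ([k1, k2, p1, p2, k3] as OpenCV has them; the pictures are not rectified), "pose" (4x4, takes a point from camera to world coordinates). Camera axes: x right, y down, z forward; pixel columns grow to the right and rows downward; lengths in m; the calibration is good to about 2 mm. A picture is of the moment at which its call begins. calibration takes no time and is no camera call.
- bot.job_done(): hands the job in; it is judged then, once.
Trained networks look in the newest picture that a camera, given by its name, has taken for a name from the list of things; names that differ only in an ending like _2 or _b are one class to them, and where a whole thing is asked for, a point or a joint stands for the part that bears it (a point fixed in the world has none). Each returns a list of dicts, best first, with "score" (0 to 1); they miss things now and then, are a little off and sometimes report something else, mostly with a low value. They report only what shows in the picture. A call takes as long as a camera call.
- outline_of(label, camera): "region" (400x640 bool, what is visible of it) and "rect" ([left, top, right, bottom] in pixels, round what is visible of it).
- landmark_of(label, camera): "xy" ([column, row] in pixels: a listed point, or the origin of a listed thing).
The state is a dict: "clock": time; "qpos": joint angles; "qd": joint speeds; "joint_efforts": joint torques, N m; "position": TCP position; "tool_rot": TCP orientation; "force": force on the tool from outside, world axes, zero at the start; "moment": the same for the moment, N m; "grip_width": finger opening in m; "finger_force": force on a finger pad.
Only numpy, scipy, OpenCV 4.12 (cv2) and the standard library are available. Lean on these libraries where they do the work, as an engineer would, in place of code of your own. Each camera call takes 0.05 s, during which the arm holds its last target. There are 200 camera calls.

TASK

The optics turntable on the worktop has to be set for the next refraction measurement. With a fingertip, gently push the upright finger wing on the black dial round, either way, until the dial's white index line lines up with the black line on the small metal marker clip on the rim, and then leave it there. Do not pinch the wing or press hard, do not touch the acrylic cell standing in the middle of the dial (it only rides round with it and stays in the middle), and leave the other things on the bench where they are.

Things in the scene. Friction and masses are not known exactly. Their poses are not given: they have to be found in the camera images.
- turntable: The graduated turntable, screwed down: a flat round aluminium base 260 mm across, top at z = 18 mm, with fine black scale lines round its rim, and on it, turning about the same upright centre axis, a black dial 206 mm across with its top 26 mm above the bench. Origin: on the centre axis at bench height. Its own yaw has no significance.
- dial (a joint): Angle of the dial about the upright axis through the turntable's centre, relative to the base, in rad; grows counterclockwise seen from above. It can be turned freely either way (no stop within a turn), needs only about 0.05 N m (under 1 N at the wing), does not spring back and stays where it is left.
- index_line (a point): Outer end of the white index line on the dial: 104 mm from the centre axis, 26 mm above the bench. The line is 2.5 mm wide and runs radially, 75 to 103 mm from the axis. Turns with the dial.
- finger_wing (a point): Centre of the top of the grey finger wing, the dial's only upright part, diametrically opposite the index line: an upright plate standing radially on the dial, 28 mm long (72 to 100 mm from the axis; this point is 86 mm from it), 8 mm thick (tangentially), from the dial's top (26 mm) up to 76 mm above the bench. Its two flat faces are the places to push. Turns with the dial.
- clip_line (a point): Inner end of the black line on the marker clip, the target: 104 mm from the centre axis, 26 mm above the bench. The clip is a small steel clamp 20 mm wide, fixed on the rim of the base 105 to 145 mm from the axis, top 26 mm above the bench, nothing higher; its line is 2.5 mm wide and runs radially. When set, the index line's outer end meets this point and the two lines form one straight line. At the start they are 0.7 rad or more apart, either way.
- acrylic_cell: Open clear acrylic box, 62 x 62 x 66 mm high, loose, standing in the middle of the dial (within 3 mm, any yaw), so its top is 92 mm above the bench and its corners come to 44 mm from the axis (47 mm at most). Origin: centre of its underside. It turns with the dial by friction. Not to be touched.
- lamp_holder: Bystander: small lamp on a dark block, 38 x 60 x 40 mm high, loose, to the right of the turntable. Origin: centre of its underside.
- parts_case: Bystander: flat blue plastic parts case with clear lid, 118 x 170 x 42 mm high, loose, to the right. Origin: centre of its underside.
- beaker_50: Bystander: small beaker, 47 x 54 x 59 mm high, loose, to the left. Origin: centre of its underside.
- tape_roll: Bystander: black roll of tape lying flat, 52 mm across, 19 mm high, loose, to the left of the turntable. Origin: centre of its underside.
- marker_pen: Bystander: marker pen lying on the bench, 17 x 135 x 16 mm, loose, in front of the turntable. Origin: centre of its underside.
- bar_magnet: Bystander: bar magnet lying on the bench, 14 x 76 x 10 mm, loose, in front of the turntable. Origin: centre of its underside.

How it is judged:
On the way:
1. the dial is turned up to the clip by pushing its wing: the index line is within 5.5 mm of the clip's line (horizontal distance between index_line and clip_line below 0.0055 m), for 0.2 s.
At the end, for the whole second after the job is handed in: The outer end of the dial's index line is within 5 mm (3 degrees) of the inner end of the clip's line and the dial is at rest; the acrylic cell stands upright on the dial within 12 mm of its centre; no bystander has moved more than 12 mm (horizontal distance between index_line and clip_line below 0.005 m and velocity of joint dial between -0.02 and 0.02 rad/s and horizontal distance between acrylic_cell and turntable below 0.012 m and angle between acrylic_cell's own z axis and vertical below 0.05 rad and height (world z) of acrylic_cell between 0.022 and 0.03 m and distance of each of lamp_holder, parts_case, beaker_50, tape_roll, marker_pen, bar_magnet from where it was at the start of the episode below 0.012 m); the robot touches nothing.
It fails at once if the turntable or its wing is pinched or pressed hard (more than 15 N from the fingers or the arm) (contact force between any of the fingers, the arm and turntable above 15 N).
It fails at once if the acrylic cell is touched by the robot (more than 0.3 N) (contact force between any of the fingers, the arm and acrylic_cell above 0.3 N).
It fails at once if the acrylic cell is lifted off the dial, or shifted more than 12 mm off the middle (height (world z) of acrylic_cell above 0.032 m or horizontal distance between acrylic_cell and turntable above 0.012 m).
It fails at once if a bystander is moved more than 12 mm (distance of any of lamp_holder, parts_case, beaker_50, tape_roll, marker_pen, bar_magnet from where it was at the start of the episode above 0.012 m).
It also fails if it takes over 51 s, if anything falls off the work surface, if the arm or the gripper's body presses on something with over 40 N, if the wrist force passes 120 N, or if a joint passes its speed limit or range.

## Working session

There is one attempt and no reset: what is moved stays moved. The work goes in short steps, Python scripts to look and compute and a shell command to move; the robot and the scene stay as the last step left them, time stands still between calls to the robot, and variables do not carry over. Pictures are saved under pics/ and viewed, at most 10 in all, crops included, and the job is handed in when it is done.

```bash
mkdir -p pics; cat > h.py <<'E'
import numpy as np, cv2
from workcell import telemetry, grab_frame, calibration, bot, outline_of, landmark_of
def ray(cam,px):
    c=calibration(cam); f=200/np.tan(np.radians(c["fovy"])/2)
    K=np.array([[f,0,c["cx"]],[0,f,c["cy"]],[0,0,1]])
    u=cv2.undistortPoints(np.array([[px]],float),K,np.array(c["dist"],float))[0,0]
    P=np.array(c["pose"]); return P[:3,3],P[:3,:3]@np.array([u[0],u[1],1])
def at(cam,px,z):
    o,d=ray(cam,px); return o+d*(z-o[2])/d[2]
def snap(cam,name):
    im=grab_frame(cam); cv2.imwrite(f"pics/{name}.png",im[:,:,::-1]); return im
Z=dict(turntable=0,index_line=.026,finger_wing=.076,clip_line=.026,acrylic_cell=.026,lamp_holder=0,parts_case=0,beaker_50=0,tape_roll=0,marker_pen=0,bar_magnet=0)
def find(cam,names):
    for n in names:
        for r in landmark_of(n,cam)[:2]:
            print(cam,n,round(r["score"],2),np.round(r["xy"],1),np.round(at(cam,r["xy"],Z[n]),4)[:2])
E
python3 - <<'E'
from h import *
np.set_printoptions(suppress=True)
for c in("top","scene"):
    snap(c,c+"0"); find(c,Z); print(np.round(calibration(c)["pose"],2).tolist())
s=telemetry.observe(); print(s["clock"],s["position"],s["tool_rot"],s["force"],s["grip_width"])
E
```

```text
top turntable 0.73 [288.9 180.7] [0.6001 0.0566]
top turntable 0.24 [262.  151.3] [0.6792 0.1305]
top index_line 0.84 [263.6 153.8] [0.6656 0.1232]
top index_line 0.55 [191.2 212.8] [0.507  0.3049]
top finger_wing 0.89 [310.9 197.4] [ 0.5435 -0.0022]
top clip_line 0.54 [258.7 157.5] [0.6554 0.1357]
top acrylic_cell 0.71 [286.4 181. ] [0.5939 0.0618]
top lamp_holder 0.65 [424.8 174.6] [ 0.6227 -0.3058]
top lamp_holder 0.64 [260.4 158.4] [0.6596 0.1341]
top parts_case 0.8 [445.5 240.3] [ 0.4475 -0.3568]
top parts_case 0.42 [256.6 157.2] [0.6627 0.1443]
top beaker_50 0.78 [191.8 177.7] [0.6044 0.3153]
top beaker_50 0.24 [420.8 170.9] [ 0.6326 -0.2952]
top tape_roll 0.76 [190.8 210.9] [0.5154 0.3129]
top tape_roll 0.72 [284.8 180.9] [0.5994 0.0675]
top marker_pen 0.78 [353.6 269. ] [ 0.371  -0.1148]
top bar_magnet 0.64 [239.9 266.2] [0.3739 0.1779]
top bar_magnet 0.24 [353.9 264.8] [ 0.3818 -0.1156]
[[0.01, -0.99, 0.17, 0.35], [-1.0, -0.02, -0.01, -0.0], [0.01, -0.17, -0.99, 1.24], [0.0, 0.0, 0.0, 1.0]]
scene turntable 0.86 [323.8 205.7] [0.5958 0.0469]
scene turntable 0.24 [274.9 164.8] [0.5824 0.3054]
scene finger_wing 0.88 [317.  208.2] [ 0.5244 -0.0154]
scene acrylic_cell 0.85 [321.  198.9] [0.5899 0.0538]
scene acrylic_cell 0.71 [406.9 275.7] [ 0.5952 -0.3158]
scene lamp_holder 0.71 [410.5 275.2] [ 0.6216 -0.3069]
scene parts_case 0.72 [373.5 320.7] [ 0.4481 -0.3573]
scene beaker_50 0.65 [277.1 160. ] [0.6027 0.3235]
scene tape_roll 0.51 [255.  171.4] [0.5098 0.314 ]
scene tape_roll 0.43 [238.4 210.6] [0.3724 0.1801]
scene marker_pen 0.53 [292.6 276.7] [ 0.364  -0.1271]
scene marker_pen 0.52 [322.9 201.3] [0.6054 0.0645]
scene bar_magnet 0.46 [234.3 209.3] [0.365  0.1924]
[[0.81, -0.39, 0.44, -0.07], [-0.59, -0.55, 0.59, -0.82], [0.01, -0.74, -0.68, 1.02], [0.0, 0.0, 0.0, 1.0]]
1.2 [0.20122882 0.5916987  0.23127223] [-3.14151617  0.00001052  2.81377679] [ 0.32267198  0.19710654 -0.24102125] 0.08522666832101314
```

View pics/top0.png

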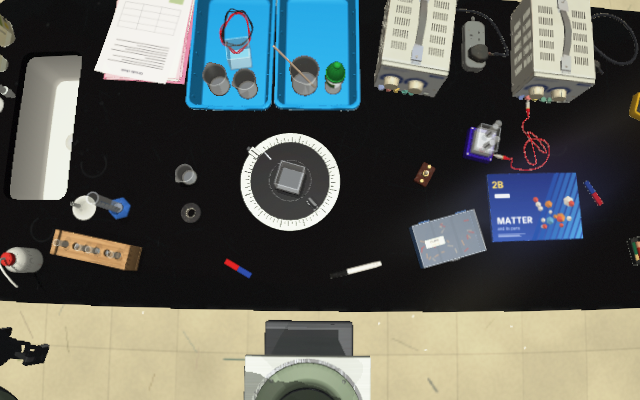

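View pics/scene0.png

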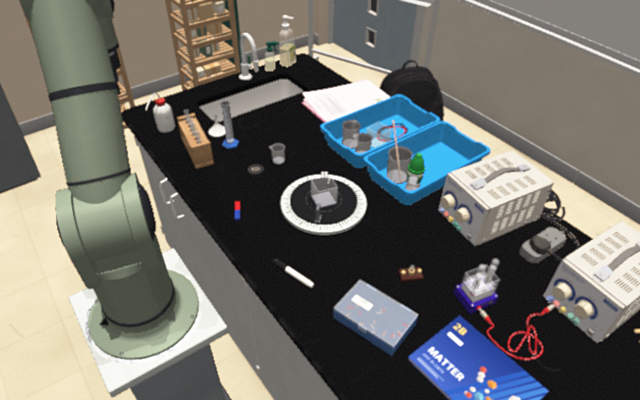

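The top view shows the turntable around (290,181), the wing at about (311,201) and a bright mark at about (252,153). I'll crop in to tell the index line from the clip.

```bash
python3 - <<'E'
from h import *
a=cv2.imread("pics/top0.png")[120:242,230:352]; b=cv2.imread("pics/scene0.png")[160:245,270:378]
cv2.imwrite("pics/c0.png",cv2.resize(a,(590,590),interpolation=cv2.INTER_CUBIC))
m=outline_of("turntable","top")[0]; print(m["rect"],m["score"])
E
```

```text
[241.3, 132.0, 339.8, 233.9] 0.6
```

View pics/c0.png

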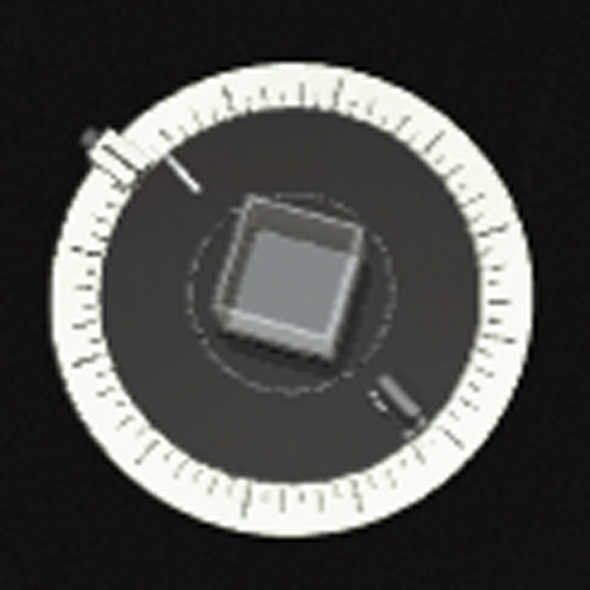

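The crop shows the white index line from (165,155) to (200,192). The clip is at about (115,152) and the wing at about (400,402), opposite the index line. So the index and clip look only about 0.15 rad apart, less than the 0.7 in the text. I'll check this with a polar unwrap.

```bash
cat >> h.py <<'E'
def proj(cam,p):
    c=calibration(cam); f=200/np.tan(np.radians(c["fovy"])/2)
    K=np.array([[f,0,c["cx"]],[0,f,c["cy"]],[0,0,1]]); T=np.linalg.inv(np.array(c["pose"]))
    return cv2.projectPoints(np.asarray(p,float).reshape(-1,3),cv2.Rodrigues(T[:3,:3])[0],T[:3,3],K,np.array(c["dist"],float))[0][:,0]
def centre(cam,im):
    g=im.min(2); x0,y0=proj(cam,[.6,.056,.02])[0]
    m=(g>150).astype(np.uint8); yy,xx=np.mgrid[:400,:640]; m[np.hypot(xx-x0,yy-y0)>65]=0
    k=max(cv2.findContours(m,0,1)[0],key=cv2.contourArea)
    w=np.array([at(cam,p,.018)[:2] for p in k[:,0].astype(float)])
    from scipy.optimize import least_squares
    r=least_squares(lambda q:np.hypot(*(w-q[:2]).T)-q[2],[.6,.056,.13],loss="soft_l1",f_scale=.001); return r.x
def polar(cam,im,c,a0,a1,z=.026,n=400):
    a=np.radians(np.linspace(a1,a0,n)); r=np.linspace(.15,.06,180)
    R,A=np.meshgrid(r,a,indexing="ij")
    P=np.stack([c[0]+R*np.cos(A),c[1]+R*np.sin(A),0*R+z],-1)
    q=proj(cam,P).reshape(180,n,2).astype(np.float32)
    return cv2.remap(im,q[...,0],q[...,1],cv2.INTER_CUBIC)
E
python3 - <<'E'
from h import *
out=[]
for cam in("top","scene"):
    im=cv2.imread(f"pics/{cam}0.png"); c=centre(cam,im); print(cam,c)
    p=polar(cam,im,c,10,90); out.append(cv2.resize(p,(800,290)))
    g=p.max(2).astype(float); a=np.linspace(90,10,400)
    def peak(r0,r1,s):
        v=s*g[int((.15-r1)/.0005):int((.15-r0)/.0005)].mean(0); return v
    v=peak(.078,.1,1); i=v.argmax(); w=np.clip(v-np.median(v),0,None)*(abs(np.arange(400)-i)<20); print("index deg",(a*w).sum()/w.sum(),v.max(),np.median(v))
cv2.imwrite("pics/pol.png",np.vstack(out))
E
```

```text
top [0.59687624 0.05324679 0.12859402]
index deg 43.023640880726 225.77777777777777 57.15555555555556
scene [0.59470999 0.04870713 0.12960717]
index deg 43.247784535274775 170.26666666666668 97.38888888888889
```

View pics/pol.png

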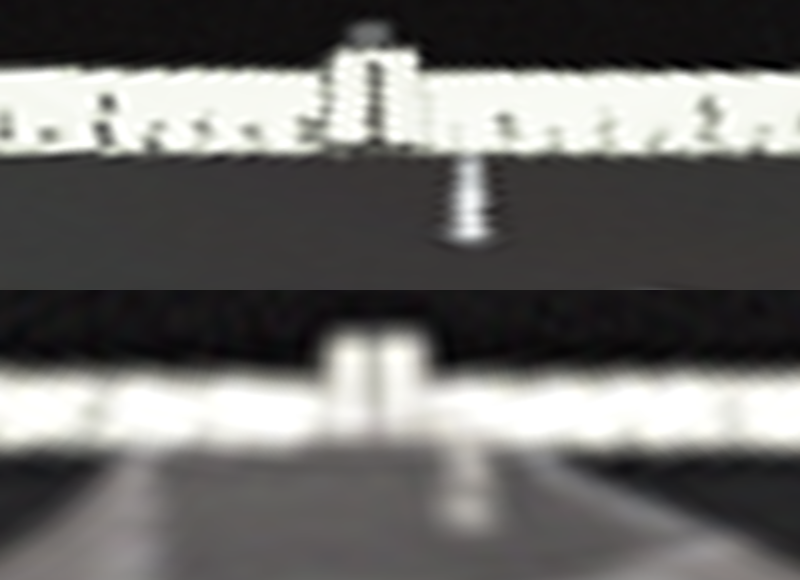

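The polar view shows the clip's line at 52.6° and the index at 43.0°; the scene camera agrees. There is only one clip, so the dial needs about +9.6° (CCW), despite the "0.7 rad" note. I'll push the wing's (-x,+y) face, starting with a move to a point above and behind the wing with the fingers shut.

```bash
python3 -m inch '[[-0.0293,-0.0279,0,0,0,0,1],[-0.0293,-0.0279,0,0,0,0,1],[-0.0293,-0.0279,0,0,0,0,1],[-0.0293,-0.0279,0,0,0,0,1],[-0.0293,-0.0279,0,0,0,0,1]]' 20
python3 -m inch '[[-0.0293,-0.0279,0,0,0,0,1],[-0.0293,-0.0279,0,0,0,0,1],[-0.0293,-0.0279,0,0,0,0,1],[-0.0293,-0.0279,0,0,0,0,1],[-0.0293,-0.0279,0,0,0,0,1]]'
python3 -m inch '[[-0.0293,-0.0279,0,0,0,0,1],[-0.0293,-0.0279,0,0,0,0,1],[-0.0293,-0.0279,0,0,0,0,1],[-0.0293,-0.0279,0,0,0,0,1],[-0.0293,-0.0279,0,0,0,0,1]]'
python3 -m inch '[[-0.029,-0.028,0,0,0,0,1],[0,0,0,0,0,0.108,1],[0,0,0,0,0,0.108,1],[0,0,0,0,0,0.109,1],[0,0,0,0,0,0,1]]'
```

```text
clock: 1.75
position: [0.2956, 0.411, 0.2314]
tool_rot: [3.141, 0.0, 2.814]
force: [-0.1, 0.5, 0.0]
grip_width: 0.0123
finger_force: 0.0
clock: 2.25
position: [0.3894, 0.2318, 0.2316]
tool_rot: [3.141, 0.0, 2.814]
force: [1.1, 0.2, 0.4]
grip_width: 0.0002
finger_force: 0.0
clock: 2.75
position: [0.4832, 0.0524, 0.2315]
tool_rot: [3.141, 0.0, 2.814]
force: [0.2, 1.7, 0.2]
grip_width: 0.0001
finger_force: 0.0
clock: 3.25
position: [0.5011, 0.0181, 0.2313]
tool_rot: [-3.142, 0.0, 2.487]
force: [0.1, -0.0, 0.2]
grip_width: 0.0001
finger_force: 0.0
```

```bash
python3 -m inch '[[0,0,0.04,0,0,0,1],[0,0,0.04,0,0,0,1],[0,0,0.04,0,0,0,1],[0,0,0.03,0,0,0,1],[0,0,0.02,0,0,0,1]]'
python3 -m inch '[[0,0,0.012,0,0,0,1],[0,0,0.004,0,0,0,1],[0,0,0,0,0,0,1]]'
python3 - <<'E'
from h import *
im=snap("top","t1"); im2=snap("scene","s1"); find("top",["finger_wing","index_line"]); find("scene",["finger_wing"])
a=im[120:242,230:352,::-1]; b=im2[150:250,260:382,::-1]
cv2.imwrite("pics/c1.png",np.hstack([cv2.resize(a,(400,400)),cv2.resize(b,(400,400))]))
E
```

```text
clock: 3.75
position: [0.5002, 0.0182, 0.0593]
tool_rot: [-3.14, -0.001, 2.493]
force: [0.2, -0.1, -0.5]
grip_width: 0.0
finger_force: 0.0
clock: 4.05
position: [0.5012, 0.0181, 0.0455]
tool_rot: [3.141, 0.0, 2.49]
force: [0.5, 0.3, 0.3]
grip_width: 0.0
finger_force: 0.0
top finger_wing 0.27 [193.3 179.4] [0.5845 0.2917]
top index_line 0.64 [260.6 153.2] [0.6671 0.1312]
top index_line 0.43 [189.6 176.3] [0.6027 0.3146]
scene finger_wing 0.83 [314.5 206.6] [ 0.5225 -0.0059]
```

View pics/c1.png

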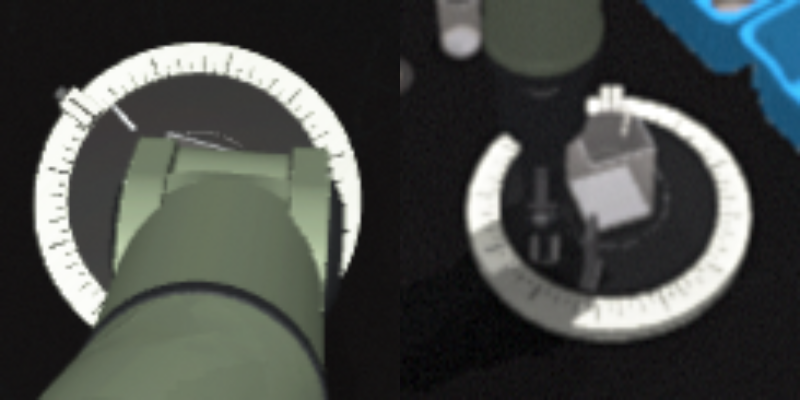

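In the top half, the index line (125,115) and the clip (72,100) are both still visible. In the scene half, the fingertips (543,220–260) are beside the wing (590,260), with a clear gap. Next I'll push along tool -x.

```bash
cat >> h.py <<'E'
def angles(cam="top",name=None):
    im=grab_frame(cam); c=[.5969,.0532] if cam=="top" else [.5947,.0487]
    p=polar(cam,im,c,10,90); g=p.max(2).astype(float); a=np.linspace(90,10,400)
    def cen(v,i,h):
        w=np.clip(v-np.median(v[max(0,i-30):i+30]),0,None)*(abs(np.arange(400)-i)<h); return (a*w).sum()/w.sum()
    v=g[int(.05/.0005):int(.072/.0005)].mean(0); ix=cen(v,v.argmax(),14)
    u=-g[int(.018/.0005):int(.038/.0005)].mean(0); i=int((90-52.6)*5); j=i-12+u[i-12:i+12].argmax(); cl=cen(u,j,8)
    print("index",round(ix,2),"clip",round(cl,2),"to go deg",round(cl-ix,2))
    if name: cv2.imwrite(f"pics/{name}.png",cv2.resize(p[:,:,::-1],(800,290)))
E
python3 -m inch '[[-0.008,0,0,0,0,0,1],[-0.008,0,0,0,0,0,1],[-0.004,0,0,0,0,0,1],[-0.003,0,0,0,0,0,1],[-0.002,0,0,0,0,0,1]]'
python3 -m inch '[[-0.002,0,0,0,0,0,1],[-0.002,0,0,0,0,0,1],[-0.002,0,0,0,0,0,1],[0,0,0,0,0,0,1]]'
python3 -c "from h import *; angles()"
```

```text
clock: 4.8
position: [0.521, 0.0027, 0.0452]
tool_rot: [-3.141, -0.0, 2.488]
force: [-0.8, 0.4, 0.1]
grip_width: 0.0
finger_force: 0.3
clock: 5.2
position: [0.5259, -0.0008, 0.0453]
tool_rot: [3.142, 0.0, 2.489]
force: [-0.3, 1.3, -0.2]
grip_width: -0.0001
finger_force: 0.0
index 47.3 clip 52.51 to go deg 5.21
```

```bash
python3 -m inch '[[-0.002,0,0,0,0,0,1],[-0.002,0,0,0,0,0,1],[-0.002,0,0,0,0,0,1],[0,0,0,0,0,0,1]]'
python3 -c "from h import *; angles()"
```

```text
clock: 5.65
position: [0.5307, -0.0046, 0.0453]
tool_rot: [3.142, 0.0, 2.489]
force: [0.3, -0.1, 0.3]
grip_width: -0.0001
finger_force: 0.0
index 51.03 clip 52.51 to go deg 1.48
```

```bash
python3 -m inch '[[-0.001,0,0,0,0,0,1],[-0.001,0,0,0,0,0,1],[0,0,0,0,0,0,1]]'
python3 -c "from h import *; angles('top','p3')"
```

```text
clock: 6.0
position: [0.5321, -0.0056, 0.0453]
tool_rot: [3.142, 0.0, 2.489]
force: [0.1, -0.1, -0.9]
grip_width: 0.0001
finger_force: 0.0
index 52.1 clip 52.51 to go deg 0.41
```

View pics/p3.png

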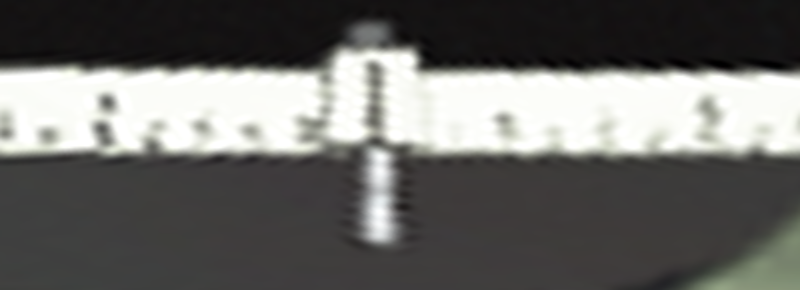

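The index line (column 378) now meets the clip's line (column 375) in one straight line. I'll back the finger off, raise it and check again.

```bash
python3 -m inch '[[0.003,0,0,0,0,0,1],[0.008,0,0,0,0,0,1],[0.012,0,0,0,0,0,1],[0.012,0,0,0,0,0,1],[0,0,-0.02,0,0,0,1]]'
python3 -m inch '[[0,0,-0.035,0,0,0,1],[0,0,-0.035,0,0,0,1],[0,0,-0.03,0,0,0,1],[0,0,-0.02,0,0,0,1],[0,0,0,0,0,0,1]]'
python3 -m inch '[[0,0,0,0,0,0,1],[0,0,0,0,0,0,1],[0,0,0,0,0,0,1]]'
python3 - <<'E'
from h import *
angles(); im=snap("scene","s4"); cv2.imwrite("pics/c4.png",cv2.resize(im[140:260,230:390,::-1],(800,600)))
E
```

```text
clock: 6.55
position: [0.5011, 0.0173, 0.0639]
tool_rot: [-3.139, -0.004, 2.491]
force: [-0.4, 0.1, 0.3]
grip_width: 0.0
finger_force: 0.0
clock: 7.05
position: [0.5047, 0.0165, 0.1876]
tool_rot: [3.138, 0.002, 2.489]
force: [0.7, 0.0, 0.4]
grip_width: -0.0004
finger_force: 0.0
clock: 7.35
position: [0.5036, 0.0158, 0.1844]
tool_rot: [-3.14, -0.001, 2.489]
force: [0.6, 0.7, 0.1]
grip_width: 0.0001
finger_force: 0.0
index 33.47 clip 52.51 to go deg 19.05
```

View pics/c4.png

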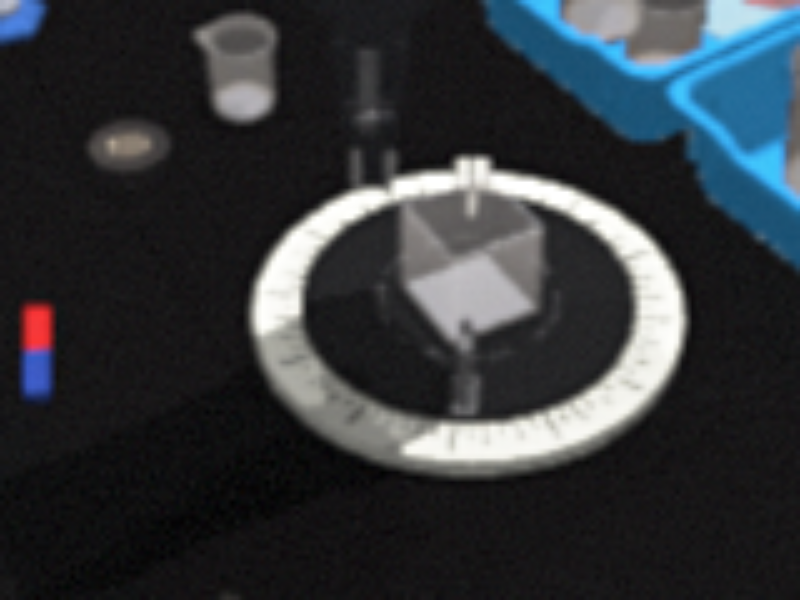

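The scene view shows the index line (470,208) directly in line with the clip (472,170). The cell is centred and upright, and the finger is clear of everything. The 33° reading is probably the green arm showing in the top view, so I'll recheck with the search limited to the clip's neighbourhood.

```bash
python3 - <<'E'
from h import *
im=grab_frame("top"); p=polar("top",im,[.5969,.0532],10,90); v=p.max(2)[100:140,:].mean(0); a=np.linspace(90,10,400)
m=(a>45)&(a<62); w=np.clip(v-np.median(v[m])-20,0,None)*m; print("index",(a*w).sum()/w.sum(),v[m].max())
find("top",["lamp_holder","parts_case","beaker_50","tape_roll","marker_pen","bar_magnet"])
cv2.imwrite("pics/p5.png",cv2.resize(p[:,:,::-1],(800,290)))
E
```

```text
index 47.31772840890509 158.325
top lamp_holder 0.76 [425.5 175.3] [ 0.6208 -0.3076]
top parts_case 0.57 [445.  239.4] [ 0.4498 -0.3555]
top beaker_50 0.75 [192.1 182.1] [0.5925 0.3138]
top beaker_50 0.24 [259.9 156.6] [0.6645 0.1356]
top tape_roll 0.65 [190.4 210.5] [0.5165 0.314 ]
top marker_pen 0.55 [356.8 268.3] [ 0.3729 -0.1231]
top marker_pen 0.37 [192.4 212.7] [0.5107 0.3083]
top bar_magnet 0.68 [236.2 267.3] [0.3709 0.1874]
```

View pics/p5.png

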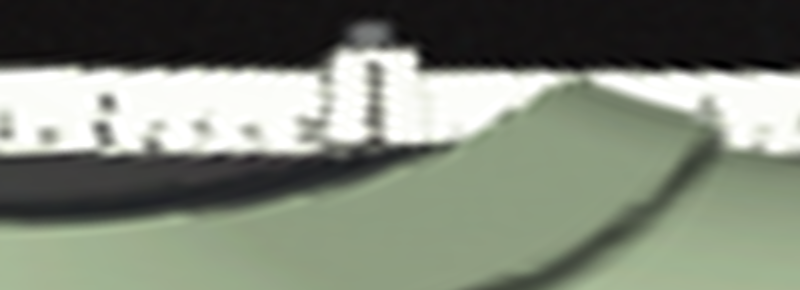

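The arm hides the index line in the top view. I'll move back a little for a clear look.

```bash
python3 -m inch '[[0.03,0.03,0,0,0,0,1],[0.03,0.03,0,0,0,0,1],[0.03,0.03,0,0,0,0,1],[0.03,0.03,0,0,0,0,1],[0.03,0.03,0,0,0,0,1]]'
python3 -m inch '[[0,0,0,0,0,0,1],[0,0,0,0,0,0,1],[0,0,0,0,0,0,1]]'
python3 -c "from h import *; angles('top','p6')"
```

```text
clock: 8.3
position: [0.4757, 0.2277, 0.1854]
tool_rot: [3.141, 0.0, 2.489]
force: [0.4, -0.6, -0.1]
grip_width: 0.0003
finger_force: 0.0
clock: 8.6
position: [0.4763, 0.2249, 0.1853]
tool_rot: [-3.141, 0.0, 2.488]
force: [-0.2, 0.7, -0.1]
grip_width: 0.0003
finger_force: 0.0
index 52.09 clip 52.51 to go deg 0.42
```

View pics/p6.png

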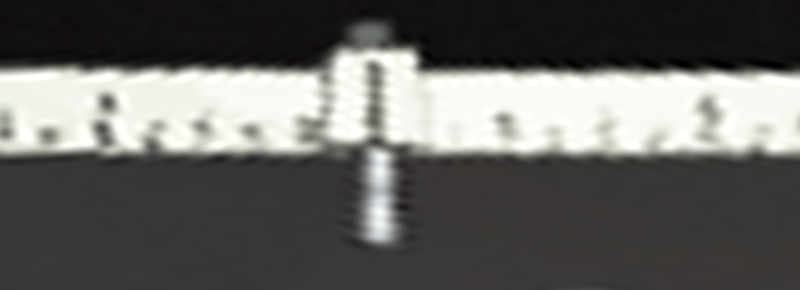

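The index line (378) and the clip's line (375) are aligned to 0.4°, which is under 1 mm.

```bash
python3 -c "from workcell import bot; print(bot.job_done())"
```

```text
the job is handed in; nothing more can be done
None
```

I turned the dial about 9° counterclockwise by its wing; the index line now sits within about 0.4° (under 1 mm) of the clip's line, the arm is clear and the job is handed in — the start gap was only about 0.17 rad, not the 0.7 rad or more the task states.

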